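# Clear the rejected brake bracket into the scrap chute

## Robot

A 6-joint arm with a two-finger parallel gripper is mounted at the origin on the work surface. World frame = base frame: x ahead of the robot, y to its left, z up, the work surface at z = 0. Lengths are in m, angles in rad, forces in N, time in s.
With the tool pointing down it reaches from about 0.35 to 0.725 m from the base axis. Payload 6 kg.
Tool frame: the origin (TCP) lies on the centre line of the jaws, within the pads' length; the fingertips stand manip.finger_overhang ahead of it and the grasp point (between the pads) lies 8 mm behind it (manip.finger_overhang is the distance from the TCP to the fingertips, in m); z points along the fingers, y is the line along which they close (so a half turn about z gives the same grasp; the last joint's range is limited). The gripper opens to 85 mm and grips with 20 to 120 N. Pads are 22 mm wide; open, the fingers measure 114 mm over their backs; the gripper's body (76 mm by 85 mm) begins 54 mm behind the grasp point. The pads swing forward as they close: fully open they stand 13 mm farther back than shut.
Start: joints at [-0.954, 0.04, 0.085, 0, -1.615, -0.334], TCP at [0.167, -0.576, 0.242] pointing down, gripper open.
Joint ranges: [-2.56, 2.56], [-1.29, 2.01], [-1.08, 1.49], [-3.29, 1.98], [-2.81, -0.18], [-2.99, 2.99]. Speed limits (rad/s): [2.57, 2.57, 3.01, 3.14, 3.14, 3.14].

## Interface

Orientations are given as a 3x3 rotation matrix whose columns are the frame's x, y, z axes.
In Python, from station import manip, capture, camera_info, find_in gives the robot as it stands.
- The arm moves only by the shell command python3 -m jog 'ROWS'. ROWS is JSON, a list of rows, each an object with "offset": the shift along the tool's x, y, z in units of 30 mm (1.0 is 30 mm), a list of three; "rot": the turn, a rotation vector about the tool's x, y, z in units of 5 degrees (1.0 is 5 degrees), a list of three; "jaw": the opening in per cent of the stroke, from 0 (shut) to 100 (fully open). A call has exactly 10 rows; each row is the pose to reach, as a shift and turn from the pose commanded when the call began, along the tool's axes at that moment; what a row does not reach only later rows make up. A row lasts 1/8 s, in which the tool goes at most 62.5 mm and 10.7 degrees, less where a joint would pass 70% of its speed; a pose out of reach is approached as far as the arm can. A call with a gripper value outside its range is refused whole. The fingers move at their own pace and stop on an object; the grip force is fixed at half the most. Time passes only in rows, so rows that repeat a pose let the fingers close, or fill a call up. It gives the time, the measured TCP pose, the force, the opening and the grip force at its end, in the units of the state.
- manip.get_state(): the state, without advancing time (a new reading comes with each control period).
- capture(name): name is "scene" or "top" or "wrist"; returns the picture (400x640x3 uint8, red, green, blue); there is no depth.
- camera_info(name): a dict with "camera_matrix" (3x3 intrinsics, pixels), "origin" and "rotation" of the camera in the world. Camera axes: x right, y down, z forward; pixel columns grow to the right and rows downward; lengths in m; the calibration is good to about 2 mm. A picture is of the moment at which its call begins: read the wrist's pose just before it. camera_info takes no time and is no camera call; for the wrist camera it gives the pose at the moment of the call.
- manip.close_job(): hands the job in; it is judged then, once.
Trained networks look in the newest picture that a camera, given by its name, has taken for a name from the list of things; names that differ only in an ending like _2 or _b are one class to them, and where a whole thing is asked for, a point or a joint stands for the part that bears it (a point fixed in the world has none). Each returns a list of dicts, best first, with "p" (0 to 1); they miss things now and then, are a little off and sometimes report something else, mostly with a low value. They report only what shows in the picture. A call takes as long as a camera call. They do not tell look-alikes from the thing itself.
- find_in(camera, label): "location" ([x, y, z] in m, in world coordinates, good to about 4 mm: the middle of the surface that is visible of it).
The state is a dict: "time_s": time; "qpos": joint angles; "qvel": joint speeds; "tau": joint torques, N m; "ee_pos": TCP position; "ee_rot": TCP orientation; "force": force on the tool from outside, world axes, zero at the start; "wrist_torque": the same for the moment, N m; "gripper_width": opening from 0.0 (shut) to 1.0 (fully open); "grip_force": force on a finger pad.
Only numpy, scipy, OpenCV 4.12 (cv2) and the standard library are available. Lean on these libraries where they do the work, as an engineer would, in place of code of your own. Each camera call takes 0.05 s, during which the arm holds its last target. There are 200 camera calls.

## Task

The black brake bracket tucked against the back stop of the inspection ledge is scrap: press a fingertip on it to slide it out from the stop along the ledge, then push it over the open edge so that it drops down the chute and comes to rest in the yellow tray. Keep it on the ledge until it goes over (do not pick it up), never press or bump the bracket or the ledge with more than about 15 N, and leave the wrench, bottle and caliper where they are.

Things in the scene. Friction and masses are not known exactly. Their poses are not given: they have to be found in the camera images.
- stand: Fixed inspection stand: ledge, chute and catch tray in one. Origin under the middle of the ledge, 160 mm below its top; adjustable feet: the origin lies 0 to 15 mm above the bench, differing each time. Local +x runs along the ledge to the drop, z up. Ledge: level polished steel, 170 mm long (x -85 to +85 mm). A green rim 8 mm high closes the back end and both sides; the lane inside is 54 mm wide.
- ledge_edge (a point): Middle of the ledge's open edge, on its top surface (stand x = +85 mm). Below it a steel chute 74 mm wide slopes down 49 degrees into the tray; nothing beyond the edge stands as high as the ledge's surface.
- ledge_stop (a point): Foot of the back stop's inner face, mid-lane, on the ledge's surface (stand x = -85 mm). The stop is 8 mm high and 6 mm thick, the side rims 8 mm high and 5 mm thick.
- tray_floor (a point): Centre of the yellow catch tray's floor, 155 mm below the ledge's surface, 317 mm from the back stop along stand x. The tray spans stand x = 175 to 288 mm, 102 mm wide inside; side walls 50 mm, end wall 70 mm high.
- bracket_centre (a point): Centre (half-way up) of the scrap bracket: flat black plate 64 x 48 x 6 mm, flat top with two bolt eyes and an orange mark, 0.1 to 0.2 kg. x along its length, z up. Lies flat on the ledge within 4 mm of the back stop, about 3 mm from each side rim, top 2 mm below the rim's: no finger fits behind or beside it. Slides on steel more easily than under a rubber fingertip.
- wrench_mark (a point): Steel wrench about 180 mm long and 7 mm thick, lying flat on the bench; point mid-length, x along it. Bystander.
- oil_mark (a point): Small green bottle, 40 mm wide, 110 mm tall, standing on the bench; point 3 mm above its foot's centre. Bystander.
- caliper_mark (a point): Brake caliper, dark block 50 x 30 x 26 mm with a round cap, on the bench; point 3 mm above its underside's centre. Bystander.
Things that resemble listed ones, but are neither listed nor needed, are in the scene too. There is more than one size of the part that bears bracket_centre; the job needs the smallest.

How it is judged:
On the way:
1. the bracket has been slid at least 15 mm along the ledge, lying flat on it (x of bracket_centre in the frame of stand between -0.034 and 0.085 m and z of bracket_centre in the frame of stand between 0.159 and 0.167 m and angle between bracket_centre's own z axis and vertical below 0.12 rad), for 0.2 s.
At the end, for the whole second after the job is handed in: The bracket's centre is within the yellow tray (between the foot of the chute and the end wall, between the side walls, less than 50 mm above its floor) and at rest (under 20 mm/s) (x of bracket_centre in the frame of stand between 0.165 and 0.29 m and y of bracket_centre in the frame of stand between -0.051 and 0.051 m and z of bracket_centre in the frame of stand below 0.055 m and linear speed of bracket below 0.02 m/s); the robot touches nothing.
It fails at once if the bracket is pressed or bumped by the robot with more than 16 N (contact force between any of the fingers, the arm and bracket above 16 N).
It fails at once if the ledge, chute or tray is pressed or bumped by the robot with more than 16 N (contact force between any of the fingers, the arm and stand above 16 N).
It fails at once if the bracket is lifted more than 12 mm off the ledge (z of bracket_centre in the frame of stand above 0.175 m).
It fails at once if the wrench, bottle or caliper is moved more than 15 mm (distance of any of wrench_mark, oil_mark, caliper_mark from where it was at the start of the episode above 0.015 m).
It also fails if it takes over 67 s, if anything falls off the work surface, if the arm or the gripper's body presses on something with over 40 N, if the wrist force passes 120 N, or if a joint passes its speed limit or range.

## Working session

There is one attempt and no reset: what is moved stays moved. The work goes in short steps, Python scripts to look and compute and a shell command to move; the robot and the scene stay as the last step left them, time stands still between calls to the robot, and variables do not carry over. Pictures are saved under pics/ and viewed, at most 10 in all, crops included, and the job is handed in when it is done.

```bash
ls; mkdir -p pics
python3 - <<'E'
from station import manip, capture, camera_info, find_in
import cv2, numpy as np
s=manip.get_state(); print(s['time_s'],s['ee_pos'],np.round(s['ee_rot'],3).tolist(),s['force'],s['gripper_width'],manip.finger_overhang)
a=capture('scene');b=capture('top')
cv2.imwrite('pics/a.png',cv2.cvtColor(np.vstack([cv2.resize(a,(480,300),interpolation=3),cv2.resize(b,(480,300),interpolation=3)]),4))
for l in ['stand','bracket_centre','ledge_edge','ledge_stop','tray_floor','wrench_mark','oil_mark','caliper_mark']:
  for c in ['top','scene']:
    ci=camera_info(c);K=np.array(ci['camera_matrix']);R=np.array(ci['rotation']);o=np.array(ci['origin'])
    for d in find_in(c,l)[:4]:
      p=K@(R.T@(np.array(d['location'])-o)); print(l,c,round(d['p'],2),np.round(d['location'],3),np.round(p[:2]/p[2]))
print(K,o)
E
```

```text
pics
0.0 [ 0.16742737 -0.57583448  0.24127529] [[-0.96, -0.279, -0.001], [-0.279, 0.96, 0.002], [0.0, 0.002, -1.0]] [ 0.66879667 -0.18469017  0.63410717] 1.0002711669586715 0.011
stand top 0.6 [ 0.567 -0.085  0.064] [386. 208.]
stand scene 0.58 [0.576 0.002 0.066] [293. 205.]
bracket_centre top 0.92 [0.429 0.09  0.01 ] [317. 267.]
bracket_centre top 0.82 [0.574 0.292 0.005] [238. 212.]
bracket_centre top 0.62 [0.565 0.1   0.176] [308. 201.]
bracket_centre scene 0.85 [0.581 0.298 0.006] [366. 302.]
bracket_centre scene 0.74 [0.571 0.106 0.176] [320. 200.]
bracket_centre scene 0.73 [0.436 0.096 0.006] [358. 218.]
ledge_edge top 0.92 [ 0.572 -0.088  0.064] [387. 206.]
ledge_edge scene 0.93 [0.578 0.002 0.058] [293. 207.]
ledge_stop top 0.61 [ 0.566 -0.09   0.064] [388. 208.]
ledge_stop scene 0.96 [0.577 0.001 0.066] [293. 205.]
tray_floor top 0.71 [ 0.569 -0.088  0.066] [388. 206.]
tray_floor scene 0.87 [0.576 0.003 0.059] [293. 207.]
wrench_mark top 0.64 [0.666 0.068 0.004] [324. 176.]
wrench_mark scene 0.66 [0.662 0.082 0.006] [284. 256.]
oil_mark top 0.7 [ 0.67  -0.159  0.076] [415. 165.]
oil_mark scene 0.81 [ 0.68  -0.152  0.06 ] [227. 188.]
caliper_mark top 0.86 [0.464 0.319 0.026] [224. 254.]
caliper_mark scene 0.8 [0.46  0.328 0.025] [415. 280.]
caliper_mark scene 0.74 [0.568 0.109 0.178] [322. 200.]
caliper_mark scene 0.44 [0.665 0.083 0.008] [283. 257.]
[[491.40899329   0.         316.20696914]
 [  0.         491.40899329 199.17006911]
 [  0.           0.           1.        ]] [1.02146958 0.68123951 1.00509434]
```

View pics/a.png

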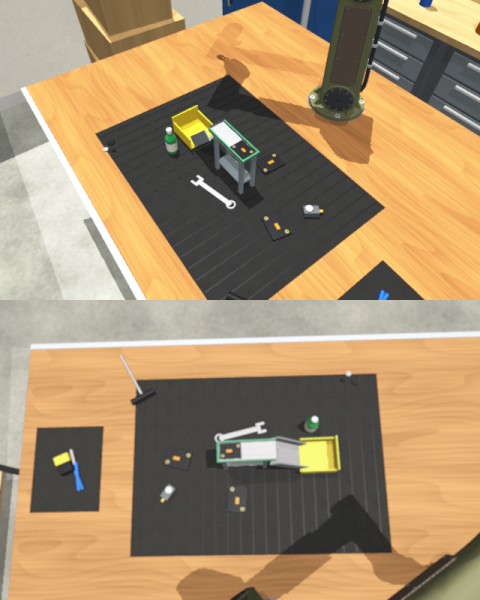

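Run:
```python
from station import manip, capture, camera_info
import cv2, numpy as np
a=capture('top')[150:270,270:450]; cv2.imwrite('pics/b.png',cv2.cvtColor(cv2.resize(a,None,fx=4.4,fy=4.4,interpolation=2),4))
ci=camera_info('top'); print(ci)
```

```text
{'camera_matrix': array([[514.43636078,   0.        , 320.14080869],
       [  0.        , 514.43636078, 201.24827847],
       [  0.        ,   0.        ,   1.        ]]), 'origin': array([0.34762485, 0.04596653, 1.30862657]), 'rotation': array([[-0.0161682 , -0.9819955 ,  0.18821113],
       [-0.99948525,  0.02108971,  0.02417564],
       [-0.02770969, -0.18772338, -0.981831  ]])}
```

View pics/b.png

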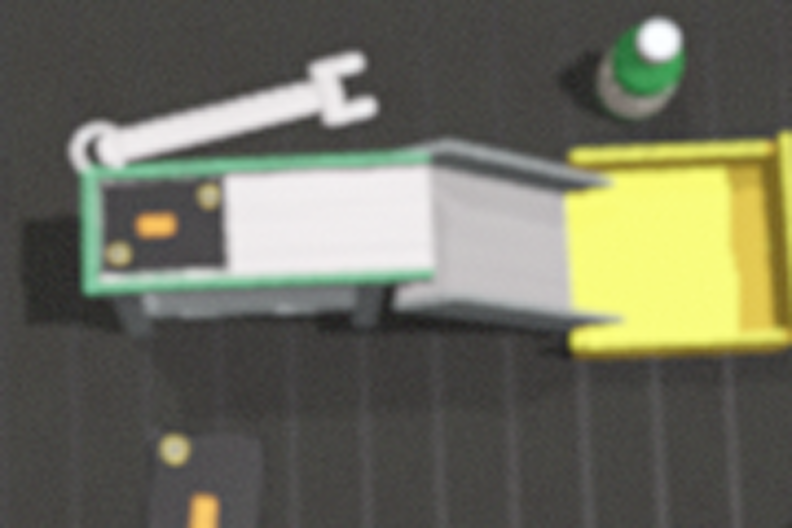

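The candidates for the bracket in the top picture are (308,201), black plate on the ledge against the stop, and look-alike plates on the bench at (317,267) and (238,212), both larger. I choose the one on the ledge. The crop shows it inside the green rim with its orange mark near crop (156,225), and the open edge is to the right at crop x≈432.

```bash
cat > h.py <<'E'
from station import manip, capture, camera_info, find_in
import cv2, numpy as np
from scipy.optimize import least_squares
from scipy.spatial.transform import Rotation as Ro
def proj(ci,P):
    p=(np.array(P)-ci['origin'])@np.array(ci['rotation'])@np.array(ci['camera_matrix']).T
    return p[:,:2]/p[:,2:]
def world(s,P):  # s=x,y,yaw,z0 (stand origin)
    c,n=np.cos(s[2]),np.sin(s[2]); P=np.array(P)
    return np.c_[s[0]+c*P[:,0]-n*P[:,1], s[1]+n*P[:,0]+c*P[:,1], s[3]+P[:,2]]
def fit(ci,P,px,s0=(.566,.04,-1.57,.008),sig=1.0):
    f=lambda s:np.r_[(proj(ci,world(s,P))-px).ravel()/sig,(s[3]-.0075)/.006]
    return least_squares(f,s0,x_scale=[.01,.01,.1,.01])
def go(target,yaxis_dir):  # print the tool-frame move to target TCP with tool y along yaxis_dir (world xy), pointing down
    s=manip.get_state(); R=np.array(s['ee_rot']); y=np.r_[yaxis_dir,0]/np.linalg.norm(yaxis_dir); z=np.array([0,0,-1.])
    G=np.c_[np.cross(y,z),y,z]
    print('t',s['time_s'],'tcp',np.round(s['ee_pos'],4),'F',np.round(s['force'],2),'offset',np.round(R.T@(np.array(target)-s['ee_pos'])/.03,3),'rot',np.round(np.degrees(Ro.from_matrix(R.T@G).as_rotvec())/5,3))
E
python3 - <<'E'
from h import *
ci=camera_info('top')
q=lambda *a:np.array(a)/4.4+[270,150]
P=[[-.091,.032,.168],[.085,.032,.168],[-.091,-.032,.168],[.085,-.032,.168]]
px=q([82,166],[432,152],[86,294],[433,280])
r=fit(ci,P,px); s=r.x; print(s,r.fun)
b=q([156,225]); 
for x in (-.05,-.045): print(proj(ci,world(s,[[x,0,.166]])),b)
d=np.array([-np.cos(s[2]),-np.sin(s[2])])
w=world(s,[[-.05,0,.166]])[0]; print(w); go(w+[0,0,.011+.09],d)
E
```

```text
[ 0.56544627  0.05178727 -1.55382037  0.00993035] [ 0.44762853  0.43376967 -0.91661987  0.61544242  0.16267478 -0.62562053
  0.30751014 -0.38510911  0.40505848]
[[307.70388551 201.58006389]] [[305.45454545 201.13636364]]
[[309.92922148 201.49595265]] [[305.45454545 201.13636364]]
[0.56459752 0.10178007 0.17593035]
t 0.95 tcp [ 0.1675 -0.5761  0.2423] F [0.27 0.22 0.02] offset [-19.018  18.006  -1.154] rot [ 1.000e-03 -0.000e+00  3.046e+00]
```

```bash
python3 -m jog '[{"offset":[-1.5,1.4,-1.1],"rot":[0,0,0],"jaw":0},{"offset":[-3,2.8,-1.15],"rot":[0,0,1],"jaw":0},{"offset":[-4.5,4.2,-1.15],"rot":[0,0,2],"jaw":0},{"offset":[-6,5.6,-1.15],"rot":[0,0,3.05],"jaw":0},{"offset":[-7.5,7,-1.15],"rot":[0,0,3.05],"jaw":0},{"offset":[-9,8.4,-1.15],"rot":[0,0,3.05],"jaw":0},{"offset":[-10.5,9.9,-1.15],"rot":[0,0,3.05],"jaw":0},{"offset":[-12,11.3,-1.15],"rot":[0,0,3.05],"jaw":0},{"offset":[-13.5,12.7,-1.15],"rot":[0,0,3.05],"jaw":0},{"offset":[-14,13.2,-1.15],"rot":[0,0,3.05],"jaw":0}]'
python3 - <<'E'
from h import *
s=[0.56545,.05179,-1.5538,.00993]
go(world(s,[[-.05,0,.166]])[0]+[0,0,.101],[-np.cos(s[2]),-np.sin(s[2])])
E
```

```text
time_s: 2.2
ee_pos: [0.4612, -0.0758, 0.2764]
ee_rot: [[-1.0, -0.02, -0.001], [-0.02, 1.0, 0.0], [0.001, 0.0, -1.0]]
force: [0.5, -0.1, -0.1]
gripper_width: 0.001
grip_force: 0.0
t 2.2 tcp [ 0.4612 -0.0758  0.2764] F [ 0.48 -0.09 -0.11] offset [-3.566  5.851 -0.019] rot [ 0.005 -0.007  0.035]
```

```bash
python3 -m jog '[{"offset":[-0.9,1.5,0],"rot":[0,0,0],"jaw":0},{"offset":[-1.8,3,0],"rot":[0,0,0],"jaw":0},{"offset":[-2.7,4.4,0],"rot":[0,0,0],"jaw":0},{"offset":[-3.55,5.8,0],"rot":[0,0,0],"jaw":0},{"offset":[-3.55,5.8,0],"rot":[0,0,0],"jaw":0},{"offset":[-3.55,5.8,0],"rot":[0,0,0],"jaw":0},{"offset":[-3.55,5.8,0],"rot":[0,0,0],"jaw":0},{"offset":[-3.55,5.8,0],"rot":[0,0,0],"jaw":0},{"offset":[-3.55,5.8,0],"rot":[0,0,0],"jaw":0},{"offset":[-3.55,5.8,0],"rot":[0,0,0],"jaw":0}]'
python3 - <<'E'
from h import *
s=[0.56545,.05179,-1.5538,.00993]
go(world(s,[[-.05,0,.166]])[0]+[0,0,.101],[-np.cos(s[2]),-np.sin(s[2])])
ci=camera_info('wrist'); a=capture('wrist'); print(ci)
cv2.imwrite('pics/c.png',cv2.cvtColor(a,4))
N=['backL','edgeL','backR','edgeR','backinL','backinR']
P=[[-.091,.032,.168],[.085,.032,.168],[-.091,-.032,.168],[.085,-.032,.168],[-.085,.027,.168],[-.085,-.027,.168]]
print(np.round(proj(ci,world(s,P))))
for d in find_in('wrist','bracket_centre'): print(d)
E
```

```text
time_s: 3.45
ee_pos: [0.5638, 0.0968, 0.277]
ee_rot: [[-1.0, -0.016, 0.0], [-0.016, 1.0, 0.0], [-0.0, 0.0, -1.0]]
force: [0.1, -0.2, 0.0]
gripper_width: 0.001
grip_force: 0.0
t 3.45 tcp [0.5638 0.0968 0.277 ] F [ 0.11 -0.16  0.01] offset [-0.03   0.165  0.001] rot [ 0.003  0.002 -0.008]
{'camera_matrix': array([[357.71604483,   0.        , 319.69362418],
       [  0.        , 357.71604483, 195.87256383],
       [  0.        ,   0.        ,   1.        ]]), 'origin': array([0.49019998, 0.09504547, 0.4089835 ]), 'rotation': array([[-1.71160464e-02,  9.57315752e-01,  2.88536985e-01],
       [ 9.99853352e-01,  1.65497970e-02,  4.40205266e-03],
       [-5.61074189e-04,  2.88570017e-01, -9.57458631e-01]])}
[[386. 246.]
 [136. 246.]
 [391. 156.]
 [121. 156.]
 [378. 239.]
 [382. 164.]]
{'location': [0.5656, 0.103, 0.1751], 'p': 0.95}
{'location': [0.5743, 0.2922, 0.0075], 'p': 0.79}
{'location': [0.4402, 0.0928, 0.0094], 'p': 0.77}
{'location': [0.6867, 0.0091, 0.0081], 'p': 0.52}
```

View pics/c.png

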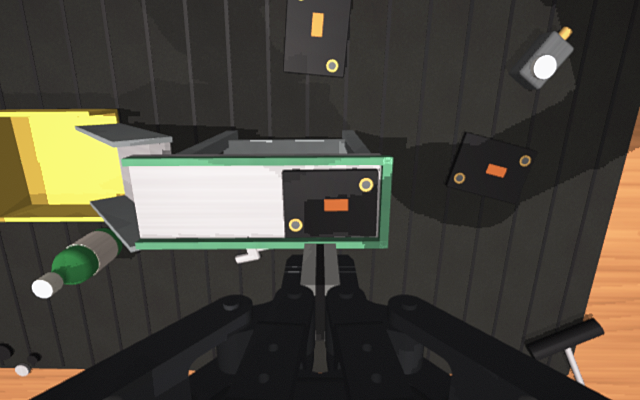

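The wrist view shows the bracket in the lane, with its mark at (336,205) and eyes at (366,184) and (295,225). The rim corners are at (392,157), (387,247), (125,157) and (134,250), which matches the prediction to within about 4 px.

Run:
```python
from h import *
ci=camera_info('wrist')
P=[[-.091,.032,.168],[.085,.032,.168],[-.091,-.032,.168],[.085,-.032,.168]]
r=fit(ci,P,[[387,247],[134,250],[392,157],[125,157]],sig=1.5); s=r.x; print(s,r.fun)
f=lambda v:(proj(ci,world(s,[[v[0],v[1],.166]]))-[336,205]).ravel()
b=least_squares(f,[-.05,0]).x; print('mark in stand',b)
print(proj(ci,world(s,[[b[0]+.032,0,.166],[b[0]-.032,0,.166]])))
w=world(s,[[b[0]-.008,0,.166]])[0]; print(w); go(w+[0,0,.011+.015],[-np.cos(s[2]),-np.sin(s[2])])
```

```text
[ 0.56645183  0.05262407 -1.55179229  0.01051401] [ 0.01453856  0.34489237  1.87922626 -1.44340618  0.12481695  0.35692472
 -1.87977312  0.63686142  0.50233541]
mark in stand [-0.05486536  0.00114658]
[[289.15046557 203.47027614]
 [382.90194836 203.33812197]]
[0.56525721 0.11547808 0.17651401]
t 3.55 tcp [0.5638 0.097  0.2768] F [0.34 0.   0.16] offset [-0.058  0.615  2.477] rot [ 0.001 -0.    -0.028]
```

```bash
python3 -m jog '[{"offset":[-0.05,0.36,0.5],"rot":[0,0,0],"jaw":0},{"offset":[-0.05,0.36,1.1],"rot":[0,0,0],"jaw":0},{"offset":[-0.05,0.36,1.7],"rot":[0,0,0],"jaw":0},{"offset":[-0.05,0.36,2.2],"rot":[0,0,0],"jaw":0},{"offset":[-0.05,0.36,2.45],"rot":[0,0,0],"jaw":0},{"offset":[-0.05,0.36,2.5],"rot":[0,0,0],"jaw":0},{"offset":[-0.05,0.36,2.5],"rot":[0,0,0],"jaw":0},{"offset":[-0.05,0.36,2.5],"rot":[0,0,0],"jaw":0},{"offset":[-0.05,0.36,2.5],"rot":[0,0,0],"jaw":0},{"offset":[-0.05,0.36,2.5],"rot":[0,0,0],"jaw":0}]'
python3 - <<'E'
from h import *
s=manip.get_state(); print(s['ee_pos'],s['force'])
ci=camera_info('wrist'); a=capture('wrist')
cv2.imwrite('pics/d.png',cv2.cvtColor(cv2.resize(a[80:330,200:520],(768,600),interpolation=2),4))
E
```

```text
time_s: 4.8
ee_pos: [0.5652, 0.1079, 0.202]
ee_rot: [[-1.0, -0.017, 0.0], [-0.017, 1.0, 0.0], [-0.0, 0.0, -1.0]]
force: [0.0, 0.0, -0.1]
gripper_width: -0.004
grip_force: 0.0
[0.56522788 0.10794674 0.20196969] [ 0.02412476  0.04930696 -0.08617584]
```

View pics/d.png

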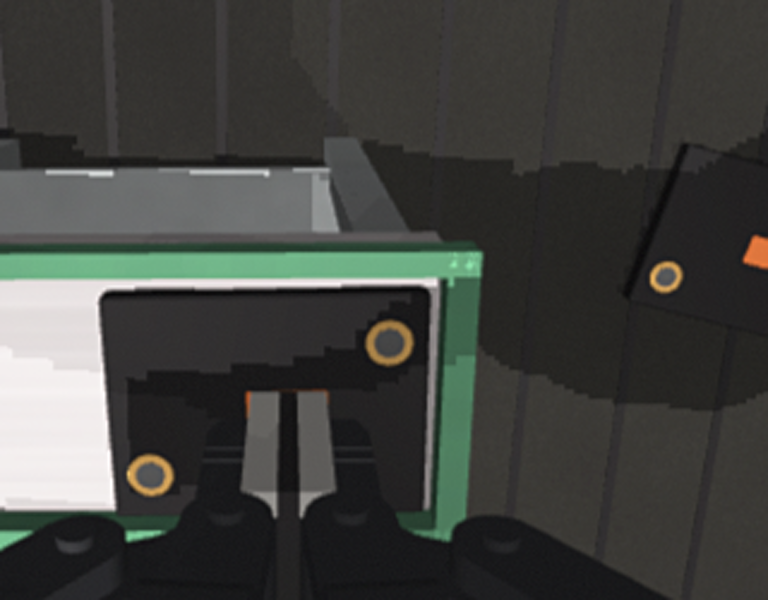

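The fingers are centred over the bracket, at the orange mark around (285,392), so I'm starting a guarded descent.

```bash
python3 -m jog '[{"offset":[0,0,0.04],"rot":[0,0,0],"jaw":0},{"offset":[0,0,0.08],"rot":[0,0,0],"jaw":0},{"offset":[0,0,0.12],"rot":[0,0,0],"jaw":0},{"offset":[0,0,0.16],"rot":[0,0,0],"jaw":0},{"offset":[0,0,0.2],"rot":[0,0,0],"jaw":0},{"offset":[0,0,0.24],"rot":[0,0,0],"jaw":0},{"offset":[0,0,0.28],"rot":[0,0,0],"jaw":0},{"offset":[0,0,0.3],"rot":[0,0,0],"jaw":0},{"offset":[0,0,0.3],"rot":[0,0,0],"jaw":0},{"offset":[0,0,0.3],"rot":[0,0,0],"jaw":0}]'
python3 -m jog '[{"offset":[0,0,0.01],"rot":[0,0,0],"jaw":0},{"offset":[0,0,0.02],"rot":[0,0,0],"jaw":0},{"offset":[0,0,0.03],"rot":[0,0,0],"jaw":0},{"offset":[0,0,0.035],"rot":[0,0,0],"jaw":0},{"offset":[0,0,0.04],"rot":[0,0,0],"jaw":0},{"offset":[0,0,0.045],"rot":[0,0,0],"jaw":0},{"offset":[0,0,0.05],"rot":[0,0,0],"jaw":0},{"offset":[0,0,0.05],"rot":[0,0,0],"jaw":0},{"offset":[0,0,0.05],"rot":[0,0,0],"jaw":0},{"offset":[0,0,0.05],"rot":[0,0,0],"jaw":0}]'
```

```text
time_s: 6.1
ee_pos: [0.5652, 0.1079, 0.1929]
ee_rot: [[-1.0, -0.017, 0.0], [-0.017, 1.0, 0.0], [-0.0, 0.0, -1.0]]
force: [-1.0, 0.1, 0.3]
gripper_width: -0.001
grip_force: 0.0
time_s: 7.35
ee_pos: [0.5652, 0.1079, 0.1913]
ee_rot: [[-1.0, -0.017, -0.0], [-0.017, 1.0, 0.0], [0.0, 0.0, -1.0]]
force: [-0.5, 0.4, 0.1]
gripper_width: -0.003
grip_force: 0.0
```

```bash
python3 -m jog '[{"offset":[0,0,0.01],"rot":[0,0,0],"jaw":0},{"offset":[0,0,0.02],"rot":[0,0,0],"jaw":0},{"offset":[0,0,0.03],"rot":[0,0,0],"jaw":0},{"offset":[0,0,0.035],"rot":[0,0,0],"jaw":0},{"offset":[0,0,0.04],"rot":[0,0,0],"jaw":0},{"offset":[0,0,0.045],"rot":[0,0,0],"jaw":0},{"offset":[0,0,0.05],"rot":[0,0,0],"jaw":0},{"offset":[0,0,0.05],"rot":[0,0,0],"jaw":0},{"offset":[0,0,0.05],"rot":[0,0,0],"jaw":0},{"offset":[0,0,0.05],"rot":[0,0,0],"jaw":0}]'
```

```text
time_s: 8.6
ee_pos: [0.5652, 0.1079, 0.1898]
ee_rot: [[-1.0, -0.017, -0.0], [-0.017, 1.0, 0.0], [0.0, 0.0, -1.0]]
force: [0.4, -0.5, 0.2]
gripper_width: 0.0
grip_force: 0.0
```

```bash
python3 -m jog '[{"offset":[0,0,0.005],"rot":[0,0,0],"jaw":0},{"offset":[0,0,0.01],"rot":[0,0,0],"jaw":0},{"offset":[0,0,0.015],"rot":[0,0,0],"jaw":0},{"offset":[0,0,0.02],"rot":[0,0,0],"jaw":0},{"offset":[0,0,0.025],"rot":[0,0,0],"jaw":0},{"offset":[0,0,0.03],"rot":[0,0,0],"jaw":0},{"offset":[0,0,0.03],"rot":[0,0,0],"jaw":0},{"offset":[0,0,0.03],"rot":[0,0,0],"jaw":0},{"offset":[0,0,0.03],"rot":[0,0,0],"jaw":0},{"offset":[0,0,0.03],"rot":[0,0,0],"jaw":0}]'
```

```text
time_s: 9.85
ee_pos: [0.5652, 0.1079, 0.1889]
ee_rot: [[-1.0, -0.017, -0.0], [-0.017, 1.0, 0.0], [0.0, 0.0, -1.0]]
force: [-0.9, 0.2, 0.0]
gripper_width: -0.003
grip_force: 0.3
```

```bash
python3 -m jog '[{"offset":[0,0,0.005],"rot":[0,0,0],"jaw":0},{"offset":[0,0,0.01],"rot":[0,0,0],"jaw":0},{"offset":[0,0,0.015],"rot":[0,0,0],"jaw":0},{"offset":[0,0,0.02],"rot":[0,0,0],"jaw":0},{"offset":[0,0,0.025],"rot":[0,0,0],"jaw":0},{"offset":[0,0,0.03],"rot":[0,0,0],"jaw":0},{"offset":[0,0,0.03],"rot":[0,0,0],"jaw":0},{"offset":[0,0,0.03],"rot":[0,0,0],"jaw":0},{"offset":[0,0,0.03],"rot":[0,0,0],"jaw":0},{"offset":[0,0,0.03],"rot":[0,0,0],"jaw":0}]'
```

```text
time_s: 11.1
ee_pos: [0.5653, 0.1079, 0.1889]
ee_rot: [[-1.0, -0.017, 0.001], [-0.017, 1.0, 0.0], [-0.001, 0.0, -1.0]]
force: [-2.4, -0.0, 6.6]
gripper_width: 0.001
grip_force: 3.0
```

```bash
python3 -m jog '[{"offset":[0,-0.05,0],"rot":[0,0,0],"jaw":0},{"offset":[0,-0.1,0],"rot":[0,0,0],"jaw":0},{"offset":[0,-0.2,0],"rot":[0,0,0],"jaw":0},{"offset":[0,-0.3,0],"rot":[0,0,0],"jaw":0},{"offset":[0,-0.4,0],"rot":[0,0,0],"jaw":0},{"offset":[0,-0.5,0],"rot":[0,0,0],"jaw":0},{"offset":[0,-0.6,0],"rot":[0,0,0],"jaw":0},{"offset":[0,-0.7,0],"rot":[0,0,0],"jaw":0},{"offset":[0,-0.75,0],"rot":[0,0,0],"jaw":0},{"offset":[0,-0.8,0],"rot":[0,0,0],"jaw":0}]'
python3 - <<'E'
from h import *
s=manip.get_state(); print(s['ee_pos'],s['force'])
a=capture('wrist')
cv2.imwrite('pics/e.png',cv2.cvtColor(cv2.resize(a[80:330,200:520],(640,500),interpolation=2),4))
print(find_in('wrist','bracket_centre')[:3])
E
```

```text
time_s: 12.35
ee_pos: [0.5663, 0.0845, 0.1889]
ee_rot: [[-1.0, -0.017, 0.003], [-0.017, 1.0, 0.001], [-0.003, 0.001, -1.0]]
force: [-0.7, 2.8, 5.5]
gripper_width: 0.0
grip_force: 2.6
[0.56630184 0.08446707 0.18890868] [-0.74530163  2.77716609  5.51796461]
[{'location': [0.5542, 0.0734, 0.1746], 'p': 0.92}, {'location': [0.449, 0.0902, 0.009], 'p': 0.87}, {'location': [0.5715, 0.2903, 0.0057], 'p': 0.76}]
```

View pics/e.png

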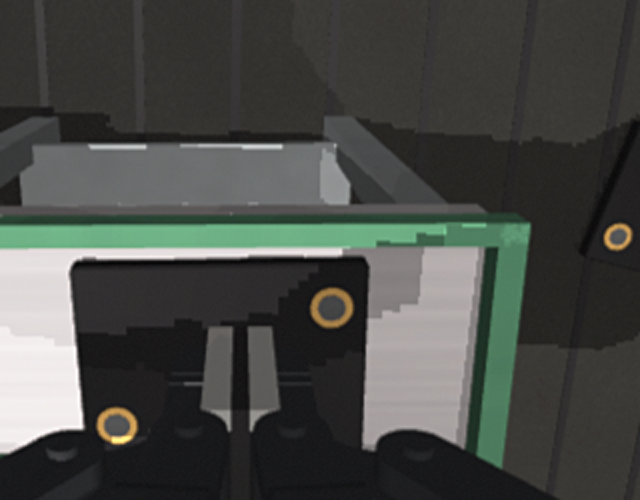

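The bracket slid with the fingertip by about 24 mm and is still flat: its rear edge is at crop x≈367 and the stop at x≈480. I'll keep sliding it.

```bash
python3 -m jog '[{"offset":[0,-0.1,0],"rot":[0,0,0],"jaw":0},{"offset":[0,-0.2,0],"rot":[0,0,0],"jaw":0},{"offset":[0,-0.35,0],"rot":[0,0,0],"jaw":0},{"offset":[0,-0.5,0],"rot":[0,0,0],"jaw":0},{"offset":[0,-0.65,0],"rot":[0,0,0],"jaw":0},{"offset":[0,-0.8,0],"rot":[0,0,0],"jaw":0},{"offset":[0,-0.95,0],"rot":[0,0,0],"jaw":0},{"offset":[0,-1.1,0],"rot":[0,0,0],"jaw":0},{"offset":[0,-1.2,0],"rot":[0,0,0],"jaw":0},{"offset":[0,-1.3,0],"rot":[0,0,0],"jaw":0}]'
python3 -m jog '[{"offset":[0,0,-0.05],"rot":[0,0,0],"jaw":0},{"offset":[0,0,-0.1],"rot":[0,0,0],"jaw":0},{"offset":[0,0,-0.3],"rot":[0,0,0],"jaw":0},{"offset":[0,0,-0.6],"rot":[0,0,0],"jaw":0},{"offset":[0,0.6,-0.7],"rot":[0,0,0],"jaw":0},{"offset":[0,1.2,-0.7],"rot":[0,0,0],"jaw":0},{"offset":[0,1.8,-0.7],"rot":[0,0,0],"jaw":0},{"offset":[0,1.8,-0.7],"rot":[0,0,0],"jaw":0},{"offset":[0,1.8,-0.7],"rot":[0,0,0],"jaw":0},{"offset":[0,1.8,-0.7],"rot":[0,0,0],"jaw":0}]'
python3 - <<'E'
from h import *
s=manip.get_state(); print(s['ee_pos'],s['force'])
ci=camera_info('wrist');a=capture('wrist'); print(ci['origin'])
cv2.imwrite('pics/f.png',cv2.cvtColor(a,4))
print(find_in('wrist','bracket_centre')[:3])
S=[.56645,.05262,-1.5518,.0119]
print(proj(ci,world(S,[[-.091,-.032,.168],[-.091,.032,.168],[0,-.032,.168],[-.085,0,.16],[-.085,.0,.168]])))
E
```

```text
time_s: 13.7
ee_pos: [0.567, 0.0454, 0.1889]
ee_rot: [[-1.0, -0.017, 0.003], [-0.017, 1.0, 0.001], [-0.003, 0.001, -1.0]]
force: [0.1, 3.3, 5.5]
gripper_width: 0.008
grip_force: 2.6
time_s: 14.95
ee_pos: [0.5653, 0.0987, 0.209]
ee_rot: [[-1.0, -0.016, -0.0], [-0.016, 1.0, -0.0], [0.0, -0.0, -1.0]]
force: [-0.3, -0.6, 0.1]
gripper_width: 0.001
grip_force: 0.0
[0.56531265 0.09866468 0.20898317] [-0.33057648 -0.64644511  0.1318483 ]
[0.49177428 0.09693437 0.34100149]
[{'location': [0.4465, 0.0913, 0.0073], 'p': 0.88}, {'location': [0.5677, 0.0422, 0.1789], 'p': 0.83}]
[[417.57312819 181.97664134]
 [408.02888116 302.05320313]
 [221.85184002 182.28783987]
 [396.95676106 238.6207644 ]
 [400.31544766 245.18708041]]
```

View pics/f.png

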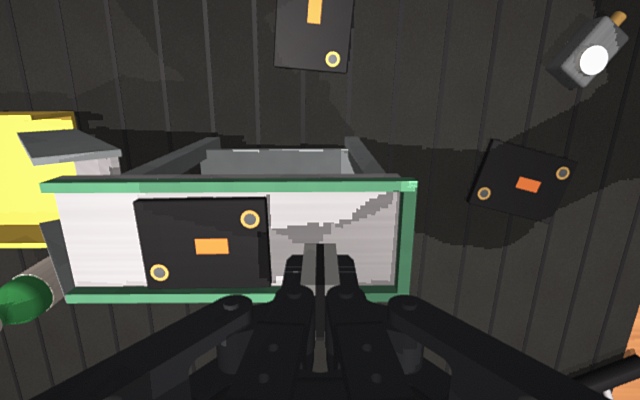

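The bracket is now mid-ledge, with its rear edge at x≈268 and the stop's inner face at x≈397. The fingers are behind it at x≈320, clear on both sides, so I'll lower them to 2 mm above the ledge and push.

```bash
python3 -m jog '[{"offset":[0,0.1,0.15],"rot":[0,0,0],"jaw":0},{"offset":[0,0.1,0.3],"rot":[0,0,0],"jaw":0},{"offset":[0,0.1,0.45],"rot":[0,0,0],"jaw":0},{"offset":[0,0.1,0.55],"rot":[0,0,0],"jaw":0},{"offset":[0,0.1,0.65],"rot":[0,0,0],"jaw":0},{"offset":[0,0.1,0.7],"rot":[0,0,0],"jaw":0},{"offset":[0,0.1,0.75],"rot":[0,0,0],"jaw":0},{"offset":[0,0.1,0.79],"rot":[0,0,0],"jaw":0},{"offset":[0,0.1,0.79],"rot":[0,0,0],"jaw":0},{"offset":[0,0.1,0.79],"rot":[0,0,0],"jaw":0}]'
```

```text
time_s: 16.3
ee_pos: [0.5653, 0.1019, 0.1854]
ee_rot: [[-1.0, -0.017, 0.0], [-0.017, 1.0, 0.0], [-0.0, 0.0, -1.0]]
force: [0.2, 0.7, -0.3]
gripper_width: 0.003
grip_force: 0.0
```

```bash
python3 -m jog '[{"offset":[0,-0.1,0],"rot":[0,0,0],"jaw":0},{"offset":[0,-0.2,0],"rot":[0,0,0],"jaw":0},{"offset":[0,-0.28,0],"rot":[0,0,0],"jaw":0},{"offset":[0,-0.36,0],"rot":[0,0,0],"jaw":0},{"offset":[0,-0.44,0],"rot":[0,0,0],"jaw":0},{"offset":[0,-0.52,0],"rot":[0,0,0],"jaw":0},{"offset":[0,-0.6,0],"rot":[0,0,0],"jaw":0},{"offset":[0,-0.7,0],"rot":[0,0,0],"jaw":0},{"offset":[0,-0.8,0],"rot":[0,0,0],"jaw":0},{"offset":[0,-0.9,0],"rot":[0,0,0],"jaw":0}]'
python3 - <<'E'
from h import *
a=capture('wrist')
cv2.imwrite('pics/g.png',cv2.cvtColor(a,4))
print(find_in('wrist','bracket_centre')[:3])
E
```

```text
time_s: 17.55
ee_pos: [0.5657, 0.0748, 0.1853]
ee_rot: [[-1.0, -0.017, 0.0], [-0.017, 1.0, 0.0], [-0.0, 0.0, -1.0]]
force: [0.5, 0.9, -0.0]
gripper_width: 0.002
grip_force: 0.3
[{'location': [0.5754, 0.2885, 0.0072], 'p': 0.82}, {'location': [0.4511, 0.0941, 0.007], 'p': 0.71}, {'location': [0.5591, 0.031, 0.1748], 'p': 0.69}]
```

View pics/g.png

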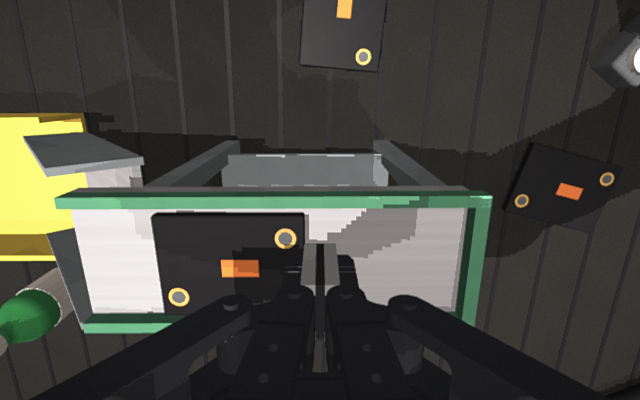

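The finger is against the bracket's rear edge (x≈303), and the bracket is straight in the lane. I'll push it on to the edge.

```bash
python3 -m jog '[{"offset":[0,-0.1,0],"rot":[0,0,0],"jaw":0},{"offset":[0,-0.25,0],"rot":[0,0,0],"jaw":0},{"offset":[0,-0.45,0],"rot":[0,0,0],"jaw":0},{"offset":[0,-0.65,0],"rot":[0,0,0],"jaw":0},{"offset":[0,-0.85,0],"rot":[0,0,0],"jaw":0},{"offset":[0,-1.05,0],"rot":[0,0,0],"jaw":0},{"offset":[0,-1.25,0],"rot":[0,0,0],"jaw":0},{"offset":[0,-1.4,0],"rot":[0,0,0],"jaw":0},{"offset":[0,-1.5,0],"rot":[0,0,0],"jaw":0},{"offset":[0,-1.6,0],"rot":[0,0,0],"jaw":0}]'
```

```text
time_s: 18.9
ee_pos: [0.5665, 0.0268, 0.1853]
ee_rot: [[-1.0, -0.017, -0.0], [-0.017, 1.0, 0.0], [0.0, 0.0, -1.0]]
force: [0.1, 1.0, 0.0]
gripper_width: 0.001
grip_force: 0.3
```

```bash
python3 -m jog '[{"offset":[0,-0.15,0],"rot":[0,0,0],"jaw":0},{"offset":[0,-0.35,0],"rot":[0,0,0],"jaw":0},{"offset":[0,-0.55,0],"rot":[0,0,0],"jaw":0},{"offset":[0,-0.75,0],"rot":[0,0,0],"jaw":0},{"offset":[0,-0.95,0],"rot":[0,0,0],"jaw":0},{"offset":[0,-1.15,0],"rot":[0,0,0],"jaw":0},{"offset":[0,-1.3,0],"rot":[0,0,0],"jaw":0},{"offset":[0,-1.45,0],"rot":[0,0,0],"jaw":0},{"offset":[0,-1.55,0],"rot":[0,0,0],"jaw":0},{"offset":[0,-1.55,0],"rot":[0,0,0],"jaw":0}]'
python3 - <<'E'
from h import *
a=capture('wrist'); b=capture('top')[140:280,260:460]
cv2.imwrite('pics/i.png',cv2.cvtColor(np.vstack([cv2.resize(a,(448,280)),cv2.resize(b,(448,314))]),4))
E
```

```text
time_s: 20.15
ee_pos: [0.567, -0.0197, 0.1846]
ee_rot: [[-1.0, -0.016, -0.001], [-0.016, 1.0, 0.0], [0.001, 0.0, -1.0]]
force: [-0.3, -0.8, -0.3]
gripper_width: -0.0
grip_force: 0.0
```

View pics/i.png

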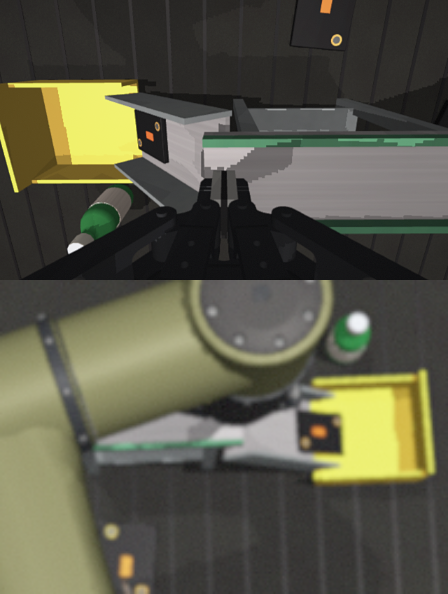

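The bracket went over the edge and is sliding down the chute. I'll raise the hand, then look again.

```bash
python3 -m jog '[{"offset":[0,0,-0.5],"rot":[0,0,0],"jaw":0},{"offset":[0,0,-1.5],"rot":[0,0,0],"jaw":0},{"offset":[0,0,-2.5],"rot":[0,0,0],"jaw":0},{"offset":[0,0,-3],"rot":[0,0,0],"jaw":0},{"offset":[0,0,-3],"rot":[0,0,0],"jaw":0},{"offset":[0,0,-3],"rot":[0,0,0],"jaw":0},{"offset":[0,0,-3],"rot":[0,0,0],"jaw":0},{"offset":[0,0,-3],"rot":[0,0,0],"jaw":0},{"offset":[0,0,-3],"rot":[0,0,0],"jaw":0},{"offset":[0,0,-3],"rot":[0,0,0],"jaw":0}]'
python3 - <<'E'
from h import *
a=capture('wrist'); b=capture('top')[140:280,260:460]
cv2.imwrite('pics/j.png',cv2.cvtColor(np.vstack([cv2.resize(a,(448,280)),cv2.resize(b,(448,314))]),4))
S=[.56645,.05262,-1.5518,.0119]
for c in('wrist','top'):
  for d in find_in(c,'bracket_centre')[:4]:
    v=np.array(d['location'])-[S[0],S[1],S[3]]; C,n=np.cos(S[2]),np.sin(S[2]); print(c,d['p'],np.round([C*v[0]+n*v[1],-n*v[0]+C*v[1],v[2]],3))
E
```

```text
time_s: 21.5
ee_pos: [0.5673, -0.0196, 0.2752]
ee_rot: [[-1.0, -0.017, -0.0], [-0.017, 1.0, 0.0], [0.0, 0.0, -1.0]]
force: [0.2, 0.4, -0.6]
gripper_width: 0.002
grip_force: 0.0
wrist 0.91 [-0.043 -0.126 -0.003]
wrist 0.87 [-0.244  0.01  -0.005]
wrist 0.6 [0.248 0.002 0.014]
top 0.83 [0.253 0.    0.008]
top 0.61 [-0.038 -0.126 -0.001]
```

View pics/j.png

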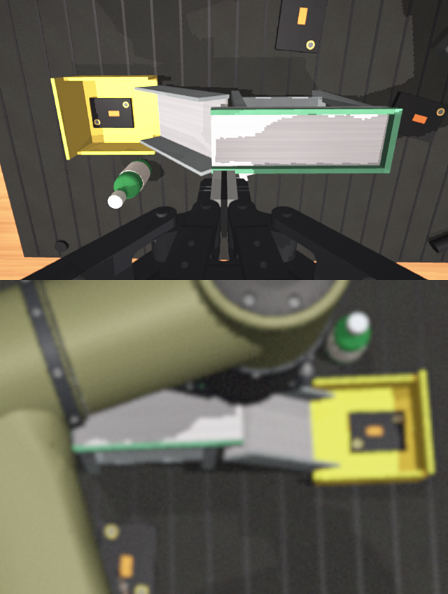

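The bracket lies flat in the yellow tray at stand x≈0.25, y≈0, z≈0.01. The hand is clear and the bottle hasn't moved.

```bash
python3 -c "
from station import manip
print(manip.close_job())"
```

```text
the job is handed in; nothing more can be done
None
```

The scrap bracket slid along the ledge, went over the open edge and came to rest flat in the yellow tray; the highest reading taken was about 7 N, the arm never went near the wrench, bottle or caliper, and the job was handed in at about 22 s.

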